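# Fill the jar row, then hold the light-shield flap at its balance point

## Task

Stand the two loose amber jars upright on the two free round marks of the light-shield shelf, beside the jar already there, so that the three make one neat row. Then swing the thrown-back amber flap up to its balance point, standing straight up over its hinge, and finish while still gripping it there, motionless, so that a colleague can fit its new stay; do not let it tip over towards the jars. Leave the jar already in the row, the cell counter, the tip box and the beaker where they are.

Things in the scene. Friction and masses are not known exactly. Their poses are not given: they have to be found in the camera images.
- shelf: Fixed shelf: white plinth 200 x 200 mm, 30 mm high; origin at the centre of its underside, z up. The marks' row runs along its x. On its -y edge a grey wall 12 mm thick (y = -94 mm, top 115 mm over the bench) carries the flap's hinge. At the +y edge a lip 12 mm above the plinth and two posts 8 mm thick (x = +-94, y = 91 mm, tops 115 mm over the bench). The x ends are open.
- mark0 (a point): Centre of the mark nearest the robot (shelf x = -55 mm, y = 0), on the plinth's top, 30 mm above the bench: a blue ring 50 mm in diameter around white. jar_c stands on it.
- mark1 (a point): Centre of the middle mark (shelf x = 0, y = 0), like mark0; free at the start. Marks are 55 mm apart, so neighbouring jars stand 13 mm apart: grip a jar across the row, fingers closing along the shelf's y, where there is room of 65 mm on each side.
- mark2 (a point): Centre of the mark farthest from the robot (shelf x = +55 mm, y = 0), like mark0; free at the start.
- jar_a: Loose amber glass jar with white cap and paper label, 42 mm in diameter, 66 mm high including the cap, about 0.12 kg; origin at the centre of its underside, z up. It stands on the bench to the robot's left of the shelf. Grip it 40 mm above its foot. Either free mark will do.
- jar_b: The other loose jar, just like jar_a.
- jar_c: A third jar of the same kind, already standing on mark0; it stays there.
- flap (a joint): Angle of the flap, rad: 0 = shut, level over the jars; 1.571 = straight up over its hinge, the balance point; 2.25 = its stop, thrown back, leaning out past the wall to the shelf's -y side, where it starts. About 0.35 kg; its weight lies in its plane, about 77 mm from the hinge. The hinge is almost frictionless: let go off balance, it falls one way or the other.
- flap_hinge (a point): Middle of the hinge line, 120 mm above the bench over the grey wall (shelf y = -94 mm), along the shelf's x axis. The flap is an amber pane 180 mm wide, 5 mm thick, in an orange frame 8 mm thick, and ends 128 mm from the hinge. From the stop it comes up by moving its bar towards the shelf's +y.
- grip_bar (a point): Middle of the flap's grip bar: black round bar 12 mm in diameter along the shelf's x, 172 mm from the hinge line, between two steel arms 65 mm either side of this point (120 mm free between them). 38 mm are open between the flap's edge and the bar. It can be pinched from above at any flap angle from upright to the stop, fingers closing along the shelf's y, and turns between the fingers.
- cell_counter: Grey tally counter for cells, 60 x 240 x 55 mm with red and white keys, on the bench beyond the work; origin at the centre of its underside. Leave alone.
- tip_box: Blue and white pipette-tip box, 85 x 120 x 65 mm, on the robot's right; origin at the centre of its underside. Leave alone.
- beaker: White ceramic beaker, 60 mm across, 80 mm high, on the far left; origin at the centre of its underside. Leave alone.
Not all that is in view belongs to the job. What is shaped like the jar_b but blue or yellow is not meant.

How it is judged (in metres and radians):
On the way, in this order (a step that is already met when the one before it is completed fails the run):
1. the three jars stand upright and released on the three marks, with the flap still thrown back (((horizontal distance between jar_a and mark1 below 0.012 m and z of jar_a in the frame of mark1 between -0.006 and 0.006 m and angle between each of jar_a, jar_b's own z axis and vertical below 0.1 rad and horizontal distance between jar_b and mark2 below 0.012 m and z of jar_b in the frame of mark2 between -0.006 and 0.006 m) or (horizontal distance between jar_a and mark2 below 0.012 m and z of jar_a in the frame of mark2 between -0.006 and 0.006 m and angle between each of jar_a, jar_b's own z axis and vertical below 0.1 rad and horizontal distance between jar_b and mark1 below 0.012 m and z of jar_b in the frame of mark1 between -0.006 and 0.006 m)) and horizontal distance between jar_c and mark0 below 0.012 m and z of jar_c in the frame of mark0 between -0.006 and 0.006 m and angle between jar_c's own z axis and vertical below 0.1 rad and linear speed of each of jar_a, jar_b, jar_c below 0.03 m/s and contact force between each of jar_a, jar_b, jar_c and the fingers below 0.2 N and value of joint flap above 1.9 rad), for 0.2 s.
2. the flap is gripped at its balance point, still (value of joint flap between 1.481 and 1.661 rad and velocity of joint flap between -0.06 and 0.06 rad/s and contact force between flap and the fingers above 1 N and contact force between flap and jar_a below 0.1 N and contact force between flap and jar_b below 0.1 N and contact force between flap and jar_c below 0.1 N), for 0.2 s.
At the end, for the whole second after the job is handed in: All three jars stand upright (within 0.1 rad) and untouched, each within 12 mm of the centre of its own mark; the flap stands within 0.09 rad (5 degrees) of straight up, still (under 0.06 rad/s), with the fingers on it at more than 1 N and no jar touching it (all of step 2 and ((horizontal distance between jar_a and mark1 below 0.012 m and z of jar_a in the frame of mark1 between -0.006 and 0.006 m and angle between each of jar_a, jar_b's own z axis and vertical below 0.1 rad and horizontal distance between jar_b and mark2 below 0.012 m and z of jar_b in the frame of mark2 between -0.006 and 0.006 m) or (horizontal distance between jar_a and mark2 below 0.012 m and z of jar_a in the frame of mark2 between -0.006 and 0.006 m and angle between each of jar_a, jar_b's own z axis and vertical below 0.1 rad and horizontal distance between jar_b and mark1 below 0.012 m and z of jar_b in the frame of mark1 between -0.006 and 0.006 m)) and horizontal distance between jar_c and mark0 below 0.012 m and z of jar_c in the frame of mark0 between -0.006 and 0.006 m and angle between jar_c's own z axis and vertical below 0.1 rad and linear speed of each of jar_a, jar_b, jar_c below 0.03 m/s and contact force between each of jar_a, jar_b, jar_c and the fingers below 0.2 N); the arm keeps its last pose, push and grip.
It fails at once if the flap tips over towards the jars (more than 0.45 rad past upright) (value of joint flap below 1.12 rad).
It fails at once if the jar already in the row is pushed away or tipped (distance of jar_c from where it was at the start of the episode above 0.015 m or angle between jar_c's own z axis and vertical above 0.4 rad).
It fails at once if the counter, tip box or beaker is disturbed (distance of any of cell_counter, tip_box, beaker from where it was at the start of the episode above 0.02 m).
It also fails if it takes over 72 s, if anything falls off the work surface, if the arm or the gripper's body presses on something with over 40 N, if the wrist force passes 120 N, or if a joint passes its speed limit or range.

## Robot

A 7-joint arm with a two-finger parallel gripper is mounted at the origin on the work surface. World frame = base frame: x ahead of the robot, y to its left, z up, the work surface at z = 0. Lengths are in mm, angles in rad, forces in N, time in s.
With the tool pointing down it reaches from about 425 to 875 mm from the base axis. Payload 4.7 kg.
Tool frame: the origin (TCP) lies at the very end of the fingers, on their centre line; the grasp point (between the pads) lies 19 mm behind it; z points along the fingers, y is the line along which they close (so a half turn about z gives the same grasp; the last joint's range is limited). The gripper opens to 85 mm and grips with 20 to 120 N. Pads are 22 mm wide; open, the fingers measure 114 mm over their backs; the gripper's body (76 mm by 85 mm) begins 54 mm behind the grasp point. The pads swing forward as they close: fully open they stand 13 mm farther back than shut.
Start: joints at [1.301, 0.321, -0.07, 1.45, 0.023, 1.371, -0.057], TCP at [181.982, -624.028, 197.549] pointing down, gripper open.
Joint ranges: [-2.86, 2.86], [-0.3, 2.09], [-1.38, 1.24], [0.06, 2.45], [-1.56, 4.7], [0.09, 2.05], [-2.69, 2.69]. Speed limits (rad/s): [2.57, 2.57, 3.14, 3.14, 3.14, 3.14, 3.14].

## Interface

Orientations are given as [roll, pitch, yaw] about the fixed x, y, z axes, in that order (R = Rz(yaw) Ry(pitch) Rx(roll)).
In Python, from plant import manip gives the robot as it stands. The module is installed in compiled form; this text tells all that it offers.
- The arm moves only by the tool servo_tool, never from a script. Its argument "motion" is a list of rows, each an object of numbers: "x", "y", "z": the shift along the tool's x, y, z in cm; "wx", "wy", "wz": the turn, a rotation vector about the tool's x, y, z in rad; "hand": the opening, from 0 (shut) to 1 (fully open). In form: [{"x": .., "y": .., "z": .., "wx": .., "wy": .., "wz": .., "hand": ..}, ...]. A call has 1 to 12 rows; each row is the pose to reach, as a shift and turn from the pose commanded when the call began, along the tool's axes at that moment; what a row does not reach only later rows make up. A row lasts 1/10 s, in which the tool goes at most 50 mm and 8.59 degrees, less where a joint would pass 70% of its speed; a pose out of reach is approached as far as the arm can. A call with a gripper value outside its range is refused whole. The fingers move at their own pace and stop on an object; the grip force is fixed at half the most. Time passes only in rows, so rows that repeat a pose let the fingers close. It gives the time, the measured TCP pose, the force, the opening and the grip force at its end, in the units of the state.
- manip.sense(): the state, without advancing time (a new reading comes with each control period).
- manip.camera(name): name is "scene" or "side" or "wrist"; returns (picture, depth): 400x640x3 uint8, red, green, blue; 400x640 float32, mm along the optical axis (not along the pixel's ray), 0 where there is no reading.
- manip.calibration(name): a dict with "fx", "fy", "cx", "cy" (pixels), "camera_from_world" (4x4, takes a point from world to camera coordinates). Camera axes: x right, y down, z forward; pixel columns grow to the right and rows downward; lengths in mm; the calibration is good to about 2 mm. A picture is of the moment at which its call begins: read the wrist's pose just before it. calibration takes no time and is no camera call; for the wrist camera it gives the pose at the moment of the call.
- manip.hand_in(): hands the job in; it is judged then, once.
Trained networks look in the newest picture that a camera, given by its name, has taken for a name from the list of things; names that differ only in an ending like _2 or _b are one class to them, and where a whole thing is asked for, a point or a joint stands for the part that bears it (a point fixed in the world has none). Each returns a list of dicts, best first, with "conf" (0 to 1); they miss things now and then, are a little off and sometimes report something else, mostly with a low value. They report only what shows in the picture. A call takes as long as a camera call. They do not tell look-alikes from the thing itself.
- manip.boxes_of(label, camera): "pixel" ([column, row] in pixels, amid what is visible of it).
- manip.mark_of(label, camera): "pixel" ([column, row] in pixels: a listed point, or the origin of a listed thing).
The state is a dict: "t": time; "qpos": joint angles; "dq": joint speeds; "joint_efforts": joint torques, N m; "tool_pos": TCP position; "ee_rot": TCP orientation; "ft_force": force on the tool from outside, world axes, zero at the start; "moment": the same for the moment, N m; "gripper_width": opening from 0.0 (shut) to 1.0 (fully open); "grip_force": force on a finger pad.
Only numpy, scipy, OpenCV 4.12 (cv2) and the standard library are available. Lean on these libraries where they do the work, as an engineer would, in place of code of your own. Each camera call takes 0.05 s, during which the arm holds its last target. There are 200 camera calls.

## Working session

There is one attempt and no reset: what is moved stays moved. The work goes in short steps, Python scripts to look and compute and a tool call to move; the robot and the scene stay as the last step left them, time stands still between calls to the robot, and variables do not carry over. Pictures are saved under pics/ and viewed, at most 10 in all, crops included, and the job is handed in when it is done.

Besides the shell and the picture viewer there is one more tool, called after "Request:" by a JSON object that holds its "fn" and its "kwargs". servo_tool: Moves the arm, as the interface text tells. Its arguments: {"type":"object","properties":{"motion":{"type":"array"}},"required":["motion"]}

```bash
mkdir -p pics; cat > h.py <<'E'
from plant import manip
import numpy as np, cv2
from scipy.spatial.transform import Rotation as R
def shot(c):
    p,d=manip.camera(c); k=manip.calibration(c); return p,d,k
def ray(k,u,v):
    T=np.linalg.inv(np.array(k["camera_from_world"])); 
    return T[:3,3], T[:3,:3]@np.array([(u-k["cx"])/k["fx"],(v-k["cy"])/k["fy"],1.])
def at_z(k,px,z):
    o,r=ray(k,*px); return o+r*(z-o[2])/r[2]
def at_d(k,px,d):
    o,r=ray(k,*px); return o+r*d
def save(n,p): cv2.imwrite(f"pics/{n}.png",cv2.cvtColor(p,cv2.COLOR_RGB2BGR))
def move_to(pos,rpy=None):
    s=manip.sense(); M=R.from_euler("xyz",s["ee_rot"])
    d=M.inv().apply(np.array(pos)-s["tool_pos"])/10
    w=None if rpy is None else (M.inv()*R.from_euler("xyz",rpy)).as_rotvec()
    return np.round(d,2), w
E
python3 - <<'E'
from h import *
np.set_printoptions(precision=1,suppress=True)
s=manip.sense(); print({k:np.round(v,3) for k,v in s.items()})
for c in("scene","side"):
    p,d,k=shot(c); save(c,p); np.savez(f"{c}.npz",p=p,d=d)
    print(c,np.linalg.inv(np.array(k["camera_from_world"]))[:3,3],k["fx"])
    for l,z in(("jar_a",0),("mark0",30),("mark1",30),("mark2",30),("flap_hinge",120),("grip_bar",250),("shelf",0),("jar_c",30),("cell_counter",0),("tip_box",0),("beaker",0)):
        print(l,[(np.round(r["pixel"]),round(r["conf"],2),at_z(k,r["pixel"],z)) for r in manip.mark_of(l,c)[:6]])
E
```

```text
{'t': np.float64(0.0), 'qpos': array([ 1.3,  0.3, -0.1,  1.5,  0. ,  1.4, -0.1]), 'dq': array([-0., -0.,  0.,  0.,  0.,  0., -0.]), 'joint_efforts': array([ -0. , -49.4,  -0.4, -31.4,   0. ,   0. ,   0. ]), 'tool_pos': array([ 181.8, -623.4,  196.4]), 'ee_rot': array([-3.1,  0. ,  0.3]), 'ft_force': array([-0. ,  0.1,  0.3]), 'moment': array([0., 0., 0.]), 'grip_force': np.float64(0.0), 'gripper_width': np.float64(1.002)}
scene [1372.5  617.8  789.1] 457.9085088449564
jar_a [(array([433., 277.]), 0.9, array([535.1, 285.7,  -0. ])), (array([501., 254.]), 0.75, array([342.9, 386.4,   0. ])), (array([338., 199.]), 0.73, array([ 398.1, -118.8,    0. ])), (array([466., 243.]), 0.66, array([355.9, 292.6,   0. ])), (array([470., 267.]), 0.63, array([441.1, 343.1,   0. ]))]
mark0 [(array([327., 211.]), 0.8, array([506.3, -77.6,  30. ])), (array([338., 202.]), 0.71, array([450.8, -81. ,  30. ])), (array([315., 218.]), 0.62, array([554.9, -84. ,  30. ]))]
mark1 [(array([327., 211.]), 0.8, array([506.3, -77.6,  30. ])), (array([338., 202.]), 0.71, array([450.8, -81. ,  30. ])), (array([315., 21
[... 1932 characters left out ...]
(array([303., 209.]), 0.83, array([ 494. , -275.1,  250. ])), (array([298., 217.]), 0.2, array([ 477.4, -304.1,  250. ]))]
shelf [(array([300., 224.]), 0.62, array([506.4, -86.7,   0. ]))]
jar_c [(array([295., 165.]), 0.69, array([524.5, 185.5,  30. ])), (array([250., 160.]), 0.51, array([361. , 241.7,  30. ])), (array([269., 150.]), 0.5, array([436. , 290.8,  30. ])), (array([245., 144.]), 0.49, array([347.4, 341.5,  30. ])), (array([280., 221.]), 0.46, array([441.3, -91.8,  30. ]))]
cell_counter [(array([360., 181.]), 0.67, array([749.8,  99.8,   0. ]))]
tip_box [(array([293., 335.]), 0.93, array([ 435.6, -492.5,    0. ]))]
beaker [(array([324., 132.]), 0.83, array([669.1, 421.1,   0. ]))]
```

View pics/scene.png

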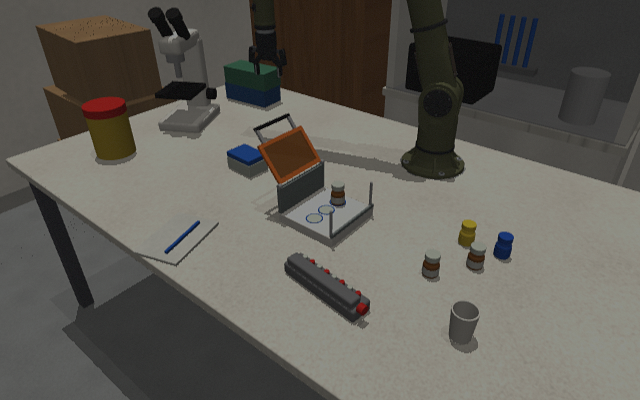

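View pics/side.png

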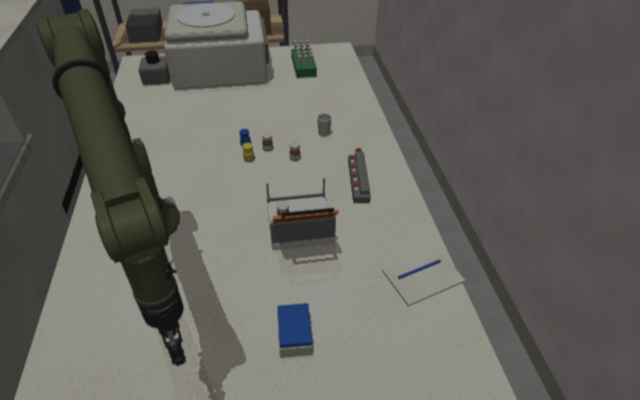

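Scene picture: four jars on the left. Amber/white-capped ones are at (432,264) and (477,256), yellow at (467,233), blue at (504,245). In the side view the amber ones are at (295,150) and (267,141), and the coloured ones at (248,151) and (245,136). I'll confirm in one crop and measure from depth.

```bash
python3 - <<'E'
from h import *
np.set_printoptions(precision=1,suppress=True)
z=np.load("scene.npz"); p=z["p"]
save("crop1",np.hstack([cv2.resize(p[215:285,400:540],(420,210),interpolation=2),cv2.resize(p[165:245,270:385],(302,210),interpolation=2)]))
for c in("scene","side"):
    z=np.load(f"{c}.npz"); p,d=z["p"],z["d"]; k=manip.calibration(c)
    v,u=np.indices(d.shape); T=np.linalg.inv(np.array(k["camera_from_world"]))
    X=np.stack([(u-k["cx"])/k["fx"]*d,(v-k["cy"])/k["fy"]*d,d],-1)@T[:3,:3].T+T[:3,3]
    np.save(f"{c}_X.npy",X)
    for n,(x,y) in dict(j1=(530,280),j2=(440,340)).items():
        m=(abs(X[...,0]-x)<40)&(abs(X[...,1]-y)<45)&(d>0)
        t=m&(X[...,2]>60)&(X[...,2]<72)
        b=m&(X[...,2]>15)&(X[...,2]<72)
        print(c,n,"top",t.sum(),X[t].mean(0),"body",b.sum(),X[b].min(0),X[b].max(0), "table z",np.median(X[m][:,2]))
    # shelf
    m=(X[...,0]>380)&(X[...,0]<640)&(X[...,1]>-400)&(X[...,1]<60)&(d>0)
    pl=m&(abs(X[...,2]-30)<5)&(X[...,1]>-170)
    print("plinth",pl.sum(),np.percentile(X[pl],[1,50,99],axis=0).tolist())
    rect=cv2.minAreaRect(X[pl][:,:2].astype(np.float32)); print(rect)
    post=m&(X[...,2]>60)&(X[...,2]<118)&(X[...,1]>-40); print("posts",X[post][:,:3][np.argsort(X[post][:,0])][::max(1,post.sum()//8)])
    bar=m&(X[...,2]>215)&(X[...,1]<-200); print("high",bar.sum(),X[bar].mean(0),np.percentile(X[bar],[2,98],axis=0))
E
```

```text
scene j1 top 146 [532.2 274.6  65.8] body 393 [509.1 254.3  15.1] [552.4 295.2  70.9] table z 2.555005936029829
scene j2 top 143 [433.6 349.6  65.5] body 389 [407.4 329.6  15.1] [454.6 370.5  70.5] table z 2.6047548813191383
plinth 2129 [[407.0974301271465, -168.4809921263674, 25.902186355436257], [519.0733993754453, -72.60547116934663, 30.93144000631537], [602.9863008058444, 16.251307177546952, 34.50420065834189]]
((502.93865966796875, -75.73210906982422), (206.52981567382812, 188.1718292236328), 0.13126108050346375)
posts [[404.    7.3 115.6]
 [408.6   8.8  84.5]
 [410.    8.7 102.1]
 [412.7  11.8  80.8]
 [414.8   7.1  66.1]
 [598.8  10.5  68.1]
 [599.7   7.8  83.7]
 [600.5   8.5  71.4]
 [601.5   5.8 109.5]]
high 445 [ 508.2 -267.8  237.6] [[ 422.4 -288.3  215.6]
 [ 587.7 -247.   261.8]]
side j1 top 48 [530.4 265.3  63.8] body 158 [509.5 242.8  15.1] [551.1 288.3  70.1] table z 4.202290082120726
side j2 top 40 [430.  341.1  62.9] body 153 [411.2 315.3  15.3] [451.8 359.9  67.7] table z 1.9478103035642107
plinth 582 [[405.21984762738697, -81.44813203553487, 25.161362309385538], [509.5390972928242, -18.257827107911226, 28.11538247733256], [600.3277952446834, 11.797268377859842, 34.60188893197436]]
((503.091064453125, -61.853538513183594), (203.3516845703125, 152.17098999023438), 2.385953903198242)
posts [[406.3  -2.7  88.4]
 [408.   -0.8 112.7]
 [409.6  -3.   88.3]
 [411.2  -1.5  60. ]
 [412.8  -3.4  88.2]
 [595.5  -2.  112.5]
 [596.5   0.6  79.5]
 [599.4  -1.3  89.6]
 [600.4   6.   96.4]]
high 310 [ 502.4 -286.8  246.6] [[ 419.9 -298.   215.5]
 [ 587.4 -259.5  260.2]]
```

View pics/crop1.png

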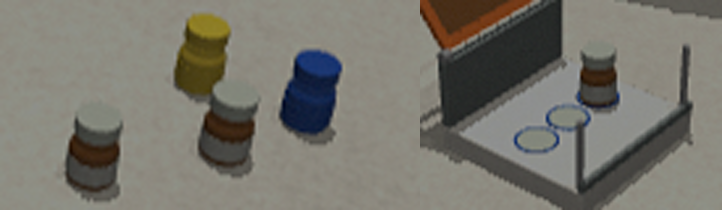

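Crop confirms: left and middle jars are amber with paper labels (jar_a, jar_b). The yellow and blue ones are decoys. The right half shows jar_c on the near mark, with two free rings. Next, a wrist view over the shelf.

```bash
python3 - <<'E'
from h import *
s=manip.sense(); print(s["ee_rot"],manip.calibration("wrist"))
print(move_to([505,-60,400],[np.pi,0,0]))
E
```

```text
[3.14154352e+00 4.55346444e-05 2.83833663e-01] {'fx': 348.59944189101964, 'fy': 348.59944189101964, 'cx': 320.4807581909359, 'cy': 198.84696945157884, 'camera_from_world': array([[ 2.79456870e-01, -9.60158245e-01, -4.46690042e-05,
        -6.51233941e+02],
       [-9.25240284e-01, -2.69306326e-01,  2.67216242e-01,
        -3.38852951e+01],
       [-2.56581908e-01, -7.46340850e-02, -9.63636590e-01,
         3.78759146e+02],
       [ 0.00000000e+00,  0.00000000e+00,  0.00000000e+00,
         1.00000000e+00]])}
(array([ 46.8 , -45.1 , -20.25]), array([5.52703122e-05, 3.82549560e-05, 2.83833664e-01]))
```

Request:
{"fn": "servo_tool", "kwargs": {"motion": [{"x": 10,"y": -8,"z": -10,"wz": 0.1,"hand": 1},{"x": 20,"y": -17,"z": -20.25,"wz": 0.2,"hand": 1},{"x": 46.8,"y": -45.1,"z": -20.25,"wz": 0.284,"hand": 1},{"x": 46.8,"y": -45.1,"z": -20.25,"wz": 0.284,"hand": 1},{"x": 46.8,"y": -45.1,"z": -20.25,"wz": 0.284,"hand": 1},{"x": 46.8,"y": -45.1,"z": -20.25,"wz": 0.284,"hand": 1},{"x": 46.8,"y": -45.1,"z": -20.25,"wz": 0.284,"hand": 1},{"x": 46.8,"y": -45.1,"z": -20.25,"wz": 0.284,"hand": 1},{"x": 46.8,"y": -45.1,"z": -20.25,"wz": 0.284,"hand": 1},{"x": 46.8,"y": -45.1,"z": -20.25,"wz": 0.284,"hand": 1},{"x": 46.8,"y": -45.1,"z": -20.25,"wz": 0.284,"hand": 1},{"x": 46.8,"y": -45.1,"z": -20.25,"wz": 0.284,"hand": 1}]}}

```text
invalid input at $.motion[0]: expected keys x, y, z, wx, wy, wz, hand
```

Request:
{"fn": "servo_tool", "kwargs": {"motion": [{"hand": 1},{"hand": 1},{"hand": 1}]}}

```text
invalid input at $.motion[0]: expected keys x, y, z, wx, wy, wz, hand
```

```bash
cat >> h.py <<'E'
def cloud(d,k):
    v,u=np.indices(d.shape); T=np.linalg.inv(np.array(k["camera_from_world"]))
    return np.stack([(u-k["cx"])/k["fx"]*d,(v-k["cy"])/k["fy"]*d,d],-1)@T[:3,:3].T+T[:3,3]
E
python3 - <<'E'
from h import *
np.set_printoptions(precision=1,suppress=True)
s=manip.sense(); print(s["t"],s["tool_pos"],s["ee_rot"],s["qpos"])
p,d,k=shot("wrist"); save("w1",p); np.savez("w1.npz",p=p,d=d)
for l,z in(("mark0",30),("jar_a",30),("shelf",0),("grip_bar",250),("flap_hinge",120)):
    print(l,[(np.round(r["pixel"]),round(r["conf"],2),at_z(k,r["pixel"],z)) for r in manip.mark_of(l,"wrist")[:6]])
X=cloud(d,k); m=d>0
hsv=cv2.cvtColor(p,cv2.COLOR_RGB2HSV)
blue=((hsv[...,0]>100)&(hsv[...,0]<130)&(hsv[...,1]>90)&m&(abs(X[...,2]-30)<8)).astype(np.uint8)
n,L,st,c=cv2.connectedComponentsWithStats(blue)
for i in range(1,n):
    if st[i,4]>25:
        q=np.argwhere(L==i)[:,::-1]; e=cv2.fitEllipse(q.astype(np.float32)); print(st[i],at_z(k,e[0],30),X[L==i].mean(0))
E
```

```text
1.2 [ 182.  -624.   197.5] [3.1 0.  0.3] [ 1.3  0.3 -0.1  1.5  0.   1.4 -0.1]
mark0 []
jar_a []
shelf []
grip_bar []
flap_hinge []
```

View pics/w1.png

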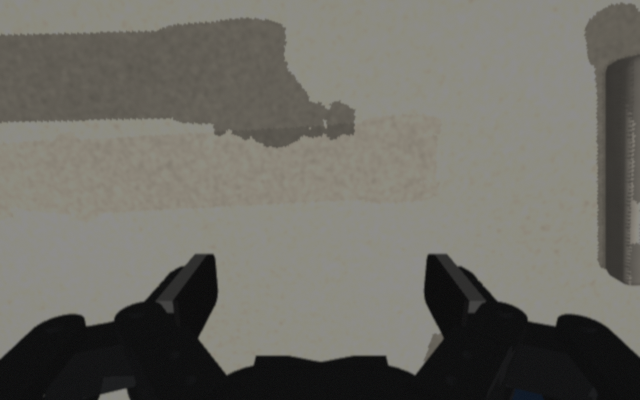

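Only bench and fingers show; the move was refused because every key is required. Retrying with a better viewpoint.

```bash
python3 - <<'E'
from h import *
print(move_to([540,-80,360],[np.pi,0,0]))
E
```

```text
(array([ 49.6 , -42.2 , -16.25]), array([5.96724631e-05, 2.21648659e-05, 2.83828832e-01]))
```

Request:
{"fn": "servo_tool", "kwargs": {"motion": [{"x": 4,"y": -3,"z": -5,"wx": 0,"wy": 0,"wz": 0.1,"hand": 1},{"x": 8,"y": -6,"z": -9,"wx": 0,"wy": 0,"wz": 0.2,"hand": 1},{"x": 11.5,"y": -9,"z": -13,"wx": 0,"wy": 0,"wz": 0.284,"hand": 1},{"x": 15,"y": -12,"z": -16.25,"wx": 0,"wy": 0,"wz": 0.284,"hand": 1},{"x": 49.6,"y": -42.2,"z": -16.25,"wx": 0,"wy": 0,"wz": 0.284,"hand": 1},{"x": 49.6,"y": -42.2,"z": -16.25,"wx": 0,"wy": 0,"wz": 0.284,"hand": 1},{"x": 49.6,"y": -42.2,"z": -16.25,"wx": 0,"wy": 0,"wz": 0.284,"hand": 1},{"x": 49.6,"y": -42.2,"z": -16.25,"wx": 0,"wy": 0,"wz": 0.284,"hand": 1},{"x": 49.6,"y": -42.2,"z": -16.25,"wx": 0,"wy": 0,"wz": 0.284,"hand": 1},{"x": 49.6,"y": -42.2,"z": -16.25,"wx": 0,"wy": 0,"wz": 0.284,"hand": 1},{"x": 49.6,"y": -42.2,"z": -16.25,"wx": 0,"wy": 0,"wz": 0.284,"hand": 1},{"x": 49.6,"y": -42.2,"z": -16.25,"wx": 0,"wy": 0,"wz": 0.284,"hand": 1}]}}

```text
t: 2.7
tool_pos: [486.0, -163.3, 354.2]
ee_rot: [3.141, -0.001, -0.0]
ft_force: [0.4, -1.2, -0.4]
gripper_width: 1.003
grip_force: 0.0
```

```bash
python3 - <<'E'
from h import *
print(manip.sense()["tool_pos"],manip.sense()["ee_rot"],move_to([540,-80,360],[np.pi,0,0]))
E
```

```text
[ 486.02941078 -163.27715157  354.16047179] [ 3.14063346e+00 -9.20116887e-04 -4.53970218e-04] (array([ 5.39, -8.33, -0.59]), array([ 0.0009594 , -0.0009199 , -0.00045441]))
```

Request:
{"fn": "servo_tool", "kwargs": {"motion": [{"x": 4.5,"y": -7,"z": 0,"wx": 0,"wy": 0,"wz": 0,"hand": 1},{"x": 4.5,"y": -7,"z": 0,"wx": 0,"wy": 0,"wz": 0,"hand": 1},{"x": 4.5,"y": -7,"z": 0,"wx": 0,"wy": 0,"wz": 0,"hand": 1},{"x": 4.5,"y": -7,"z": 0,"wx": 0,"wy": 0,"wz": 0,"hand": 1}]}}

```text
t: 3.1
tool_pos: [530.4, -94.7, 353.5]
ee_rot: [3.141, 0.0, 0.002]
ft_force: [-0.2, -1.2, -0.3]
gripper_width: 1.002
grip_force: 0.0
```

```bash
cat > meas.py <<'E'
from h import *
import sys
np.set_printoptions(precision=1,suppress=True)
s=manip.sense(); print(s["t"],s["tool_pos"],s["ee_rot"],s["qpos"],abs(s["dq"]).max())
p,d,k=shot("wrist"); save(sys.argv[1],p); np.savez(sys.argv[1]+".npz",p=p,d=d)
for l,z in(("mark0",30),("jar_a",30),("jar_a",0),("grip_bar",250),("flap_hinge",120)):
    print(l,[(np.round(r["pixel"]),round(r["conf"],2),at_z(k,r["pixel"],z)) for r in manip.mark_of(l,"wrist")[:6]])
X=cloud(d,k); m=d>0
hsv=cv2.cvtColor(p,cv2.COLOR_RGB2HSV)
blue=((hsv[...,0]>100)&(hsv[...,0]<130)&(hsv[...,1]>90)&m&(abs(X[...,2]-30)<8)).astype(np.uint8)
n,L,st,c=cv2.connectedComponentsWithStats(blue)
for i in range(1,n):
    if st[i,4]>25:
        q=np.argwhere(L==i)[:,::-1]; e=cv2.fitEllipse(q.astype(np.float32)); print("ring",st[i],at_z(k,e[0],30))
def blobs(name,mm,mn=60):
    n,L,st,c=cv2.connectedComponentsWithStats(mm.astype(np.uint8))
    for i in range(1,n):
        if st[i,4]>mn: A=X[L==i]; print(name,st[i,:4],st[i,4],"mean",A.mean(0),"mid",(np.percentile(A,1,0)+np.percentile(A,99,0))/2,"ext",np.ptp(A,axis=0))
cap=m&(abs(X[...,2]-66)<4)&(X[...,1]>150); blobs("cap",cap)
capc=m&(abs(X[...,2]-96)<4)&(X[...,1]>-140)&(X[...,1]<0); blobs("cap_c",capc)
wall=m&(abs(X[...,2]-115)<6)&(abs(X[...,0]-505)<140)&(X[...,1]<50); blobs("wall/post",wall,8)
pl=m&(abs(X[...,2]-30)<4)&(abs(X[...,0]-505)<140)&(X[...,1]<50); blobs("plinth",pl,500)
bar=m&(X[...,2]>225)&(X[...,2]<280)&(X[...,1]<-230); blobs("bar",bar,30)
E
python3 meas.py w2
```

```text
3.1 [530.4 -94.7 353.5] [3.1 0.  0. ] [ 0.7  0.1 -0.6  1.4  0.   1.6 -1.5] 0.03923311515601347
mark0 [(array([313., 204.]), 0.97, array([451.4, -85.6,  30. ])), (array([312., 166.]), 0.68, array([508.8, -84.3,  30. ])), (array([312., 132.]), 0.61, array([557.7, -85.3,  30. ]))]
jar_a [(array([ 87., 255.]), 0.78, array([369. , 267.5,  30. ])), (array([ 40., 216.]), 0.77, array([433.7, 325.7,  30. ])), (array([ 75., 148.]), 0.76, array([535.2, 253.7,  30. ])), (array([ 31., 259.]), 0.65, array([362.7, 356.1,  30. ]))]
jar_a [(array([ 87., 255.]), 0.78, array([355.2, 289.4,   0. ])), (array([ 40., 216.]), 0.77, array([423.8, 351.1,   0. ])), (array([ 75., 148.]), 0.76, array([531.4, 274.8,   0. ])), (array([ 31., 259.]), 0.65, array([348.6, 383.3,   0. ]))]
grip_bar [(array([550., 221.]), 0.81, array([ 500.8, -291.8,  250. ]))]
flap_hinge [(array([391., 182.]), 0.88, array([ 505.2, -182.2,  120. ]))]
ring [297 114  34  35 148] [559.7 -87.8  30. ]
ring [298 153  33  33 151] [504.7 -87.5  30. ]
ring [313 191  18  23  50] [451.1 -90.4  30. ]
ring [  7 253  26  26 284] [353.2 376.   30. ]
c
[... 404 characters left out ...]
7] 622 mean [453.1 -85.4  95.6] mid [452.8 -85.3  95.3] ext [37.1 36.8  5.7]
wall/post [388  97  11   3] 12 mean [ 603.5 -179.9  114.8] mid [ 602.9 -180.3  115.3] ext [ 2.3 11.6 11.6]
wall/post [230  99   8   7] 47 mean [599.    2.6 114.4] mid [598.8   3.  113. ] ext [6.7 7.3 6.9]
wall/post [380 101  15 154] 944 mean [ 508.6 -178.3  114.3] mid [ 504.2 -178.6  114. ] ext [190.1   8.4  11.6]
wall/post [240 248   7   8] 42 mean [412.1   3.5 113.6] mid [411.8   3.4 112.9] ext [8.  7.4 6.3]
plinth [245  98 134 135] 15992 mean [514.9 -84.5  29.9] mid [505.6 -84.3  30. ] ext [198.2 183.4   7.8]
bar [490 132  86 166] 3959 mean [ 508.6 -282.9  252.2] mid [ 504.1 -277.8  243.4] ext [140.5  34.9  36.1]
```

View pics/w2.png

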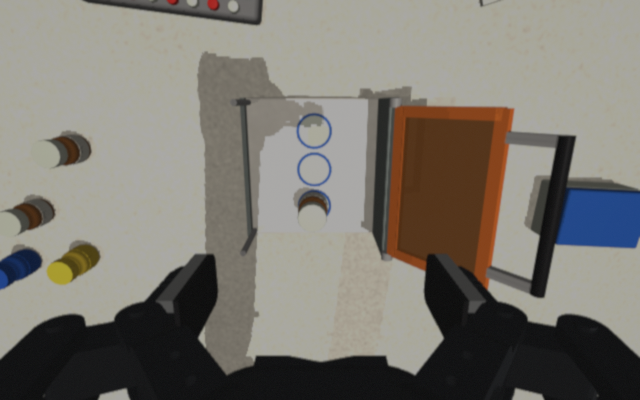

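Wrist picture: free rings at (314,131) and (314,169), jar_c at (313,204), bar at about (556,215), amber jars at (62,151) and (25,216). Results:
- Shelf at about (505,-87.5), yaw 0; mark1 (505,-87.5), mark2 (560,-87.5). The 55 mm spacing checks out.
- jar1 at about (531.5,271), jar2 at about (432,344).

Now heading to jar1.

Request:
{"fn": "servo_tool", "kwargs": {"motion": [{"x": 0.1,"y": -36.5,"z": 23.3,"wx": 0,"wy": 0,"wz": 0,"hand": 1},{"x": 0.1,"y": -36.5,"z": 23.3,"wx": 0,"wy": 0,"wz": 0,"hand": 1},{"x": 0.1,"y": -36.5,"z": 23.3,"wx": 0,"wy": 0,"wz": 0,"hand": 1},{"x": 0.1,"y": -36.5,"z": 23.3,"wx": 0,"wy": 0,"wz": 0,"hand": 1},{"x": 0.1,"y": -36.5,"z": 23.3,"wx": 0,"wy": 0,"wz": 0,"hand": 1},{"x": 0.1,"y": -36.5,"z": 23.3,"wx": 0,"wy": 0,"wz": 0,"hand": 1},{"x": 0.1,"y": -36.5,"z": 23.3,"wx": 0,"wy": 0,"wz": 0,"hand": 1},{"x": 0.1,"y": -36.5,"z": 23.3,"wx": 0,"wy": 0,"wz": 0,"hand": 1},{"x": 0.1,"y": -36.5,"z": 23.3,"wx": 0,"wy": 0,"wz": 0,"hand": 1},{"x": 0.1,"y": -36.5,"z": 23.3,"wx": 0,"wy": 0,"wz": 0,"hand": 1},{"x": 0.1,"y": -36.5,"z": 23.3,"wx": 0,"wy": 0,"wz": 0,"hand": 1},{"x": 0.1,"y": -36.5,"z": 23.3,"wx": 0,"wy": 0,"wz": 0,"hand": 1}]}}

```text
t: 4.6
tool_pos: [532.7, 267.9, 121.3]
ee_rot: [3.141, -0.001, -0.003]
ft_force: [0.5, -0.3, 0.8]
gripper_width: 1.002
grip_force: 0.0
```

```bash
python3 meas.py w3|grep -E "cap |jar_a|^[0-9]|\]$"
```

```text
4.6 [532.7 267.9 121.3] [ 3.1 -0.  -0. ] [ 0.1  0.4 -0.8  1.7  0.3  1.2 -2.3] 0.01242860488294022
mark0 []
jar_a [(array([240., 292.]), 0.64, array([443.9, 336.6,  30. ])), (array([313., 186.]), 0.6, array([537.9, 272.9,  30. ])), (array([300., 355.]), 0.58, array([379.7, 285.8,  30. ])), (array([204., 364.]), 0.57, array([370.9, 374.4,  30. ]))]
jar_a [(array([240., 292.]), 0.64, array([426.3, 344.5,   0. ])), (array([313., 186.]), 0.6, array([530.8, 273.6,   0. ])), (array([300., 355.]), 0.58, array([355. , 287.9,   0. ])), (array([204., 364.]), 0.57, array([345.1, 386.5,   0. ]))]
grip_bar []
flap_hinge []
cap [22  0 39 29] 242 mean [654.1 436.5  65.9] mid [653.4 434.   66. ] ext [16.5 16.5  8. ]
cap [75  0 42 39] 342 mean [649.6 398.4  66. ] mid [650.6 402.7  65.9] ext [21.4 28.8  8. ]
cap [286 179  55  54] 2239 mean [532.3 271.8  66. ] mid [532.1 271.6  65.6] ext [37.8 37.8  6.4]
cap [198 305  45  46] 1418 mean [433.  343.6  65.7] mid [433.3 344.4  64.9] ext [39.  34.5  5.9]
plinth [603 172  37 156] 1199 mean [474.8  13.8  29.6] mid [475.6  13.8  30. ] ext [137.7   4.    8. ]
```

Request:
{"fn": "servo_tool", "kwargs": {"motion": [{"x": -0.1,"y": -0.4,"z": 5,"wx": 0,"wy": 0,"wz": 0,"hand": 1},{"x": -0.1,"y": -0.4,"z": 10.1,"wx": 0,"wy": 0,"wz": 0,"hand": 1},{"x": -0.1,"y": -0.4,"z": 10.1,"wx": 0,"wy": 0,"wz": 0,"hand": 1},{"x": -0.1,"y": -0.4,"z": 10.1,"wx": 0,"wy": 0,"wz": 0,"hand": 0.7},{"x": -0.1,"y": -0.4,"z": 10.1,"wx": 0,"wy": 0,"wz": 0,"hand": 0.3},{"x": -0.1,"y": -0.4,"z": 10.1,"wx": 0,"wy": 0,"wz": 0,"hand": 0.3},{"x": -0.1,"y": -0.4,"z": 10.1,"wx": 0,"wy": 0,"wz": 0,"hand": 0.3},{"x": -0.1,"y": -0.4,"z": 10.1,"wx": 0,"wy": 0,"wz": 0,"hand": 0.3},{"x": -0.1,"y": -0.4,"z": 10.1,"wx": 0,"wy": 0,"wz": 0,"hand": 0.3}]}}

```text
t: 5.8
tool_pos: [532.5, 274.8, 22.7]
ee_rot: [-3.14, -0.005, -0.001]
ft_force: [-0.3, -0.3, 6.4]
gripper_width: 0.416
grip_force: 59.1
```

Request:
{"fn": "servo_tool", "kwargs": {"motion": [{"x": 0,"y": 0,"z": -4,"wx": 0,"wy": 0,"wz": 0,"hand": 0.3},{"x": 0,"y": 0,"z": -9,"wx": 0,"wy": 0,"wz": 0,"hand": 0.3},{"x": 0.3,"y": 4,"z": -12,"wx": 0,"wy": 0,"wz": 0,"hand": 0.3},{"x": 0.7,"y": 8.5,"z": -15,"wx": 0,"wy": 0,"wz": 0,"hand": 0.3},{"x": 2.8,"y": 36.2,"z": -16,"wx": 0,"wy": 0,"wz": 0,"hand": 0.3},{"x": 2.8,"y": 36.2,"z": -16,"wx": 0,"wy": 0,"wz": 0,"hand": 0.3},{"x": 2.8,"y": 36.2,"z": -16,"wx": 0,"wy": 0,"wz": 0,"hand": 0.3},{"x": 2.8,"y": 36.2,"z": -16,"wx": 0,"wy": 0,"wz": 0,"hand": 0.3},{"x": 2.8,"y": 36.2,"z": -16,"wx": 0,"wy": 0,"wz": 0,"hand": 0.3},{"x": 2.8,"y": 36.2,"z": -16,"wx": 0,"wy": 0,"wz": 0,"hand": 0.3},{"x": 2.8,"y": 36.2,"z": -16,"wx": 0,"wy": 0,"wz": 0,"hand": 0.3},{"x": 2.8,"y": 36.2,"z": -16,"wx": 0,"wy": 0,"wz": 0,"hand": 0.3}]}}

```text
t: 7.0
tool_pos: [558.6, -88.6, 180.6]
ee_rot: [-3.142, -0.001, -0.002]
ft_force: [0.5, 1.3, -1.2]
gripper_width: 0.416
grip_force: 60.4
```

Request:
{"fn": "servo_tool", "kwargs": {"motion": [{"x": 0,"y": 0,"z": 0,"wx": 0,"wy": 0,"wz": 0,"hand": 0.3},{"x": 0,"y": 0,"z": 0,"wx": 0,"wy": 0,"wz": 0,"hand": 0.3}]}}

```text
t: 7.2
tool_pos: [558.5, -86.1, 180.1]
ee_rot: [-3.142, -0.001, 0.003]
ft_force: [-0.2, 0.2, -0.9]
gripper_width: 0.414
grip_force: 60.4
```

```bash
cat > look.py <<'E'
from h import *
import sys
np.set_printoptions(precision=1,suppress=True)
s=manip.sense(); t=np.array(s["tool_pos"]); print(s["t"],t,s["ee_rot"],abs(s["dq"]).max())
for c in ("wrist","scene"):
    p,d,k=shot(c); save(sys.argv[1]+c,p); X=cloud(d,k); hsv=cv2.cvtColor(p,cv2.COLOR_RGB2HSV)
    m=(d>0)&(abs(X[...,0]-t[0])<35)&(abs(X[...,1]-t[1])<60)
    cap=m&(hsv[...,1]<70)&(hsv[...,2]>75)&(X[...,2]>t[2]+25)&(X[...,2]<t[2]+60)
    lab=m&(abs(X[...,1]-t[1])<24)&(X[...,2]>t[2]-35)&(X[...,2]<t[2]+60)
    for n,q in(("cap",cap),("all",lab)):
        if q.sum()>10: print(c,n,q.sum(),np.percentile(X[q],[2,50,98],axis=0)-t)
E
python3 look.py g1
```

```text
7.2 [558.5 -86.1 180.1] [-3.1 -0.   0. ] 0.00516457880005535
wrist cap 6428 [[-17.3 -18.6  33. ]
 [  2.1  -1.5  43.2]
 [ 17.4  16.   44.7]]
wrist all 9866 [[-16.6 -21.4  -7.8]
 [  7.6  -1.5  43. ]
 [ 19.5  19.8  57.5]]
scene cap 45 [[-12.1 -13.4  42.2]
 [  3.3  -0.6  44.2]
 [ 15.4  12.6  46.6]]
scene all 398 [[-11.7 -20.2 -17.4]
 [  9.9   8.   18. ]
 [ 18.2  22.5  56.8]]
```

Request:
{"fn": "servo_tool", "kwargs": {"motion": [{"x": 0.15,"y": 0,"z": 4.5,"wx": 0,"wy": 0,"wz": 0,"hand": 0.3},{"x": 0.15,"y": 0,"z": 8.5,"wx": 0,"wy": 0,"wz": 0,"hand": 0.3},{"x": 0.15,"y": 0,"z": 11,"wx": 0,"wy": 0,"wz": 0,"hand": 0.3},{"x": 0.15,"y": 0,"z": 12,"wx": 0,"wy": 0,"wz": 0,"hand": 0.3},{"x": 0.15,"y": 0,"z": 12.6,"wx": 0,"wy": 0,"wz": 0,"hand": 0.3},{"x": 0.15,"y": 0,"z": 12.6,"wx": 0,"wy": 0,"wz": 0,"hand": 0.3},{"x": 0.15,"y": 0,"z": 12.6,"wx": 0,"wy": 0,"wz": 0,"hand": 0.3}]}}

```text
t: 8.0
tool_pos: [561.1, -88.2, 55.1]
ee_rot: [3.141, -0.002, 0.0]
ft_force: [0.7, -0.3, -1.2]
gripper_width: 0.416
grip_force: 60.5
```

Request:
{"fn": "servo_tool", "kwargs": {"motion": [{"x": 0,"y": 0,"z": 0.2,"wx": 0,"wy": 0,"wz": 0,"hand": 0.3},{"x": 0,"y": 0,"z": 0.2,"wx": 0,"wy": 0,"wz": 0,"hand": 0.3},{"x": 0,"y": 0,"z": 0.2,"wx": 0,"wy": 0,"wz": 0,"hand": 0.3}]}}

```text
t: 8.3
tool_pos: [560.9, -88.3, 52.7]
ee_rot: [3.141, -0.002, -0.0]
ft_force: [-0.4, 0.3, 3.5]
gripper_width: 0.418
grip_force: 60.9
```

Request:
{"fn": "servo_tool", "kwargs": {"motion": [{"x": 0,"y": 0,"z": 0,"wx": 0,"wy": 0,"wz": 0,"hand": 0.5},{"x": 0,"y": 0,"z": 0,"wx": 0,"wy": 0,"wz": 0,"hand": 0.7},{"x": 0,"y": 0,"z": 0,"wx": 0,"wy": 0,"wz": 0,"hand": 1},{"x": 0,"y": 0,"z": 0,"wx": 0,"wy": 0,"wz": 0,"hand": 1},{"x": 0,"y": 0,"z": 0,"wx": 0,"wy": 0,"wz": 0,"hand": 1}]}}

```text
t: 8.8
tool_pos: [559.7, -88.1, 51.5]
ee_rot: [3.142, 0.0, -0.0]
ft_force: [-0.2, 0.3, 0.0]
gripper_width: 1.0
grip_force: 0.0
```

Request:
{"fn": "servo_tool", "kwargs": {"motion": [{"x": 0,"y": 0,"z": -4,"wx": 0,"wy": 0,"wz": 0,"hand": 1},{"x": 0,"y": 0,"z": -9,"wx": 0,"wy": 0,"wz": 0,"hand": 1},{"x": 0,"y": 0,"z": -13,"wx": 0,"wy": 0,"wz": 0,"hand": 1},{"x": 0,"y": 0,"z": -13,"wx": 0,"wy": 0,"wz": 0,"hand": 1},{"x": 0,"y": 0,"z": -13,"wx": 0,"wy": 0,"wz": 0,"hand": 1}]}}

```text
t: 9.3
tool_pos: [560.4, -88.3, 182.5]
ee_rot: [3.141, -0.002, -0.0]
ft_force: [-0.4, 0.1, -0.4]
gripper_width: 0.998
grip_force: 0.0
```

```bash
python3 meas.py w4|grep -E "cap_c|^[0-9]|\]$|ring"; python3 - <<'E'
from h import *
print(move_to([433,344.5,121],[np.pi,0,0]))
E
```

```text
9.3 [560.4 -88.3 182.5] [ 3.1 -0.  -0. ] [ 0.7  0.2 -0.6  1.7  0.1  1.3 -1.6] 0.04737081059655452
mark0 [(array([314., 231.]), 0.76, array([503.2, -82.9,  30. ]))]
jar_a [(array([  8., 342.]), 0.74, array([374. , 255.5,  30. ])), (array([320., 181.]), 0.68, array([554.6, -88.4,  30. ])), (array([317., 280.]), 0.66, array([449.4, -85.3,  30. ]))]
jar_a [(array([  8., 342.]), 0.74, array([350.7, 287.1,   0. ])), (array([320., 181.]), 0.68, array([547.8, -88.3,   0. ])), (array([317., 280.]), 0.66, array([433. , -84.9,   0. ]))]
grip_bar []
flap_hinge []
ring [292 153  41  41 179] [558.1 -86.4  30. ]
ring [293 212  49  42 272] [503.8 -85.8  30. ]
ring [295 260  46  30 157] [448.4 -85.4  30. ]
cap_c [299 171  48  47] 1765 mean [559.  -91.1  94.3] mid [558.5 -90.9  94.3] ext [37.4 36.9  4.4]
cap_c [293 294  44  40] 1344 mean [452.1 -84.1  94.3] mid [451.6 -84.   94.1] ext [38.5 37.3  4.9]
wall/post [430 138  35 115] 1458 mean [ 559.8 -177.5  113. ] mid [ 560.7 -177.9  114.7] ext [87.2 14.4 12. ]
wall/post [180 141  14  13] 130 mean [597.8   4.4 113. ] mid [597.6   4.7 112.1] ext [8.1 8.1 6.2]
wall/post [420 305  16  63] 555 mean [ 443.1 -176.9  112.8] mid [ 442.2 -177.9  111.9] ext [61.2  9.3  5.8]
plinth [214 129 201 188] 29893 mean [513.9 -82.3  28.5] mid [504.8 -82.8  29. ] ext [200.1 184.1   8. ]
(array([-12.59, -43.25,   5.98]), array([-6.87833845e-04,  2.34590876e-03, -7.51013424e-05]))
```

View pics/w4.png

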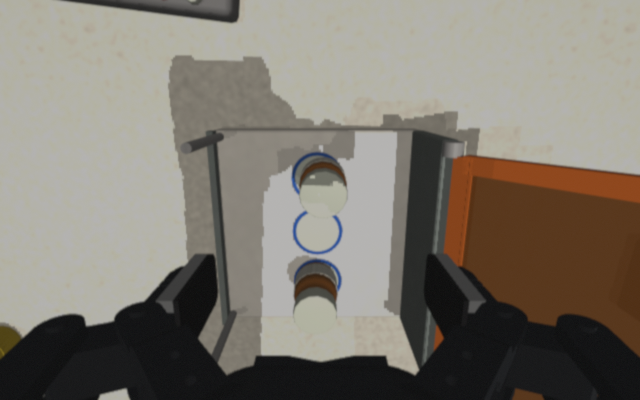

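Picture: the placed jar sits on the far ring (323,185), the free middle ring is at (317,231), and jar_c is at (315,300). The jar is about 4–5 mm off its ring centre towards -y, within tolerance. For jar2 I'll aim slightly more +y.

Request:
{"fn": "servo_tool", "kwargs": {"motion": [{"x": -12.7,"y": -43.3,"z": 0,"wx": 0,"wy": 0,"wz": 0,"hand": 1},{"x": -12.7,"y": -43.3,"z": 0,"wx": 0,"wy": 0,"wz": 0,"hand": 1},{"x": -12.7,"y": -43.3,"z": 0,"wx": 0,"wy": 0,"wz": 0,"hand": 1},{"x": -12.7,"y": -43.3,"z": 0,"wx": 0,"wy": 0,"wz": 0,"hand": 1},{"x": -12.7,"y": -43.3,"z": 6,"wx": 0,"wy": 0,"wz": 0,"hand": 1},{"x": -12.7,"y": -43.3,"z": 6,"wx": 0,"wy": 0,"wz": 0,"hand": 1},{"x": -12.7,"y": -43.3,"z": 6,"wx": 0,"wy": 0,"wz": 0,"hand": 1},{"x": -12.7,"y": -43.3,"z": 6,"wx": 0,"wy": 0,"wz": 0,"hand": 1},{"x": -12.7,"y": -43.3,"z": 6,"wx": 0,"wy": 0,"wz": 0,"hand": 1},{"x": -12.7,"y": -43.3,"z": 6,"wx": 0,"wy": 0,"wz": 0,"hand": 1},{"x": -12.7,"y": -43.3,"z": 6,"wx": 0,"wy": 0,"wz": 0,"hand": 1},{"x": -12.7,"y": -43.3,"z": 6,"wx": 0,"wy": 0,"wz": 0,"hand": 1}]}}

```text
t: 10.8
tool_pos: [433.5, 343.4, 121.1]
ee_rot: [3.14, 0.0, -0.001]
ft_force: [-0.1, -0.7, -0.2]
gripper_width: 1.001
grip_force: 0.0
```

Request:
{"fn": "servo_tool", "kwargs": {"motion": [{"x": 0,"y": 0,"z": 0,"wx": 0,"wy": 0,"wz": 0,"hand": 1},{"x": 0,"y": 0,"z": 0,"wx": 0,"wy": 0,"wz": 0,"hand": 1}]}}

```text
t: 11.0
tool_pos: [434.2, 343.1, 121.8]
ee_rot: [3.141, -0.001, -0.004]
ft_force: [-0.4, -0.5, 0.6]
gripper_width: 1.002
grip_force: 0.0
```

```bash
python3 meas.py w5|grep -E "cap |^[0-9]"
```

```text
11.0 [434.2 343.1 121.8] [ 3.1 -0.  -0. ] [ 0.1  0.3 -0.9  1.8  0.2  1.2 -2.5] 0.008354734855032093
cap [287 180  54  53] 2226 mean [433.  347.2  65.8] mid [432.7 347.1  65.4] ext [37.5 37.2  5.9]
cap [366 279  51  47] 1807 mean [357.  289.2  65.5] mid [356.3 289.1  64.8] ext [38.5 37.5  5.8]
cap [239 290  50  46] 1772 mean [348.6 385.6  65.6] mid [347.9 385.6  64.9] ext [38.8 37.8  6.6]
```

Request:
{"fn": "servo_tool", "kwargs": {"motion": [{"x": -0.15,"y": -0.35,"z": 5,"wx": 0,"wy": 0,"wz": 0,"hand": 1},{"x": -0.15,"y": -0.35,"z": 10.1,"wx": 0,"wy": 0,"wz": 0,"hand": 1},{"x": -0.15,"y": -0.35,"z": 10.1,"wx": 0,"wy": 0,"wz": 0,"hand": 1},{"x": -0.15,"y": -0.35,"z": 10.1,"wx": 0,"wy": 0,"wz": 0,"hand": 0.7},{"x": -0.15,"y": -0.35,"z": 10.1,"wx": 0,"wy": 0,"wz": 0,"hand": 0.3},{"x": -0.15,"y": -0.35,"z": 10.1,"wx": 0,"wy": 0,"wz": 0,"hand": 0.3},{"x": -0.15,"y": -0.35,"z": 10.1,"wx": 0,"wy": 0,"wz": 0,"hand": 0.3},{"x": -0.15,"y": -0.35,"z": 10.1,"wx": 0,"wy": 0,"wz": 0,"hand": 0.3},{"x": -0.15,"y": -0.35,"z": 10.1,"wx": 0,"wy": 0,"wz": 0,"hand": 0.3}]}}

```text
t: 12.2
tool_pos: [433.3, 349.5, 23.4]
ee_rot: [-3.14, -0.004, -0.001]
ft_force: [0.2, -1.2, 7.5]
gripper_width: 0.415
grip_force: 59.0
```

Request:
{"fn": "servo_tool", "kwargs": {"motion": [{"x": 0,"y": 0,"z": -4,"wx": 0,"wy": 0,"wz": 0,"hand": 0.3},{"x": 0,"y": 0,"z": -9,"wx": 0,"wy": 0,"wz": 0,"hand": 0.3},{"x": 0.6,"y": 3.5,"z": -12,"wx": 0,"wy": 0,"wz": 0,"hand": 0.3},{"x": 1.2,"y": 7.5,"z": -15,"wx": 0,"wy": 0,"wz": 0,"hand": 0.3},{"x": 7.1,"y": 43.4,"z": -16,"wx": 0,"wy": 0,"wz": 0,"hand": 0.3},{"x": 7.1,"y": 43.4,"z": -16,"wx": 0,"wy": 0,"wz": 0,"hand": 0.3},{"x": 7.1,"y": 43.4,"z": -16,"wx": 0,"wy": 0,"wz": 0,"hand": 0.3},{"x": 7.1,"y": 43.4,"z": -16,"wx": 0,"wy": 0,"wz": 0,"hand": 0.3},{"x": 7.1,"y": 43.4,"z": -16,"wx": 0,"wy": 0,"wz": 0,"hand": 0.3},{"x": 7.1,"y": 43.4,"z": -16,"wx": 0,"wy": 0,"wz": 0,"hand": 0.3},{"x": 7.1,"y": 43.4,"z": -16,"wx": 0,"wy": 0,"wz": 0,"hand": 0.3},{"x": 7.1,"y": 43.4,"z": -16,"wx": 0,"wy": 0,"wz": 0,"hand": 0.3}]}}

```text
t: 13.4
tool_pos: [502.5, -92.8, 181.6]
ee_rot: [3.138, -0.002, -0.009]
ft_force: [0.0, -0.5, -2.1]
gripper_width: 0.42
grip_force: 60.7
```

Request:
{"fn": "servo_tool", "kwargs": {"motion": [{"x": 0,"y": 0,"z": 0,"wx": 0,"wy": 0,"wz": 0,"hand": 0.3},{"x": 0,"y": 0,"z": 0,"wx": 0,"wy": 0,"wz": 0,"hand": 0.3},{"x": 0,"y": 0,"z": 0,"wx": 0,"wy": 0,"wz": 0,"hand": 0.3}]}}

```text
t: 13.7
tool_pos: [502.4, -83.2, 181.0]
ee_rot: [-3.142, -0.001, 0.003]
ft_force: [1.1, 0.1, -1.8]
gripper_width: 0.413
grip_force: 60.7
```

```bash
python3 look.py g2; python3 meas.py w6|grep -E "cap_c|^[0-9]|ring|post"
```

```text
13.7 [502.4 -83.2 181. ] [-3.1 -0.   0. ] 0.006659240619609493
wrist cap 6479 [[-16.9 -18.7  31.2]
 [  2.7  -1.4  42.4]
 [ 17.7  16.3  44. ]]
wrist all 9772 [[-16.1 -21.3  -8.7]
 [  7.8  -1.4  42.2]
 [ 19.8  19.6  57.4]]
scene cap 50 [[-14.5 -31.   33.8]
 [  4.6  -2.9  43.3]
 [ 15.9  15.1  55.1]]
scene all 383 [[-13.1 -18.8 -19.6]
 [  9.4   8.1  17.9]
 [ 18.6  22.7  56.9]]
13.8 [502.4 -83.6 180.9] [ 3.1 -0.   0. ] [ 0.7  0.1 -0.6  1.8  0.   1.3 -1.5] 0.01093506293627474
ring [296  88  36  53 203] [559.3 -88.3  30. ]
ring [297 149  51  45 310] [504.9 -86.3  30. ]
cap_c [304  92  52  53] 2133 mean [559.8 -91.6  95.9] mid [559.8 -91.8  95.8] ext [37.4 37.6  5.1]
wall/post [432  49  40 252] 3625 mean [ 518.  -177.9  114.1] mid [ 511.7 -178.5  113.6] ext [182.8  10.4  11.8]
wall/post [177  51  16  14] 169 mean [598.6   3.8 114.4] mid [598.7   4.3 113. ] ext [8.  8.5 8. ]
```

Request:
{"fn": "servo_tool", "kwargs": {"motion": [{"x": 0.15,"y": 0.1,"z": 4.5,"wx": 0,"wy": 0,"wz": 0,"hand": 0.3},{"x": 0.15,"y": 0.1,"z": 8.5,"wx": 0,"wy": 0,"wz": 0,"hand": 0.3},{"x": 0.15,"y": 0.1,"z": 11,"wx": 0,"wy": 0,"wz": 0,"hand": 0.3},{"x": 0.15,"y": 0.1,"z": 12,"wx": 0,"wy": 0,"wz": 0,"hand": 0.3},{"x": 0.15,"y": 0.1,"z": 12.6,"wx": 0,"wy": 0,"wz": 0,"hand": 0.3},{"x": 0.15,"y": 0.1,"z": 12.8,"wx": 0,"wy": 0,"wz": 0,"hand": 0.3},{"x": 0.15,"y": 0.1,"z": 12.8,"wx": 0,"wy": 0,"wz": 0,"hand": 0.3},{"x": 0.15,"y": 0.1,"z": 12.8,"wx": 0,"wy": 0,"wz": 0,"hand": 0.3}]}}

```text
t: 14.9
tool_pos: [504.8, -86.9, 53.7]
ee_rot: [3.141, -0.002, -0.0]
ft_force: [-0.2, 0.6, -1.5]
gripper_width: 0.412
grip_force: 60.7
```

Request:
{"fn": "servo_tool", "kwargs": {"motion": [{"x": 0,"y": -0.1,"z": 0.1,"wx": 0,"wy": 0,"wz": 0,"hand": 0.3},{"x": 0,"y": -0.1,"z": 0.1,"wx": 0,"wy": 0,"wz": 0,"hand": 0.3}]}}

```text
t: 15.1
tool_pos: [505.4, -86.8, 53.5]
ee_rot: [3.139, -0.003, -0.001]
ft_force: [-1.5, -1.5, 6.6]
gripper_width: 0.414
grip_force: 61.4
```

Contact with the plinth; releasing and rising to look.

Request:
{"fn": "servo_tool", "kwargs": {"motion": [{"x": 0,"y": 0,"z": 0,"wx": 0,"wy": 0,"wz": 0,"hand": 0.5},{"x": 0,"y": 0,"z": 0,"wx": 0,"wy": 0,"wz": 0,"hand": 0.7},{"x": 0,"y": 0,"z": 0,"wx": 0,"wy": 0,"wz": 0,"hand": 1},{"x": 0,"y": 0,"z": 0,"wx": 0,"wy": 0,"wz": 0,"hand": 1},{"x": 0,"y": 0,"z": 0,"wx": 0,"wy": 0,"wz": 0,"hand": 1}]}}

```text
t: 15.6
tool_pos: [503.7, -85.6, 51.5]
ee_rot: [-3.142, 0.0, -0.0]
ft_force: [-0.0, 0.8, -0.6]
gripper_width: 0.999
grip_force: 0.0
```

Request:
{"fn": "servo_tool", "kwargs": {"motion": [{"x": 0,"y": 0,"z": -4,"wx": 0,"wy": 0,"wz": 0,"hand": 1},{"x": 0,"y": 0,"z": -9,"wx": 0,"wy": 0,"wz": 0,"hand": 1},{"x": 0,"y": 0,"z": -14,"wx": 0,"wy": 0,"wz": 0,"hand": 1},{"x": 0,"y": 0,"z": -19,"wx": 0,"wy": 0,"wz": 0,"hand": 1},{"x": 1.5,"y": 0,"z": -24,"wx": 0,"wy": 0,"wz": 0,"hand": 1},{"x": 3.5,"y": 0,"z": -28,"wx": 0,"wy": 0,"wz": 0,"hand": 1},{"x": 3.5,"y": 0,"z": -28,"wx": 0,"wy": 0,"wz": 0,"hand": 1},{"x": 3.5,"y": 0,"z": -28,"wx": 0,"wy": 0,"wz": 0,"hand": 1},{"x": 3.5,"y": 0,"z": -28,"wx": 0,"wy": 0,"wz": 0,"hand": 1}]}}

```text
t: 16.5
tool_pos: [537.9, -85.6, 330.1]
ee_rot: [-3.141, 0.003, -0.0]
ft_force: [-0.4, -0.1, -0.2]
gripper_width: 1.003
grip_force: 0.0
```

```bash
python3 meas.py w7|grep -vE "cap "; python3 - <<'E'
from h import *
np.set_printoptions(precision=1,suppress=True)
# bar: dark pixels
z=np.load("w7.npz"); p,d=z["p"],z["d"]; k=manip.calibration("wrist"); X=cloud(d,k)
m=(d>0)&(X[...,2]>225)&(X[...,2]<290)&(X[...,1]<-230)&(X[...,1]>-340)&(p.max(2)<60)
A=X[m]; print("bar",m.sum(),np.percentile(A,[2,50,98],axis=0))
for lo in range(430,580,30):
    q=A[(A[:,0]>lo)&(A[:,0]<lo+30)]; print(lo,len(q),np.median(q,0) if len(q) else "", q[:,2].max() if len(q) else "")
E
```

```text
16.5 [537.9 -85.6 330.1] [-3.1  0.  -0. ] [ 0.7  0.1 -0.7  1.5  0.1  1.6 -1.5] 0.0163756456561005
mark0 [(array([318., 212.]), 0.77, array([453.3, -83.1,  30. ])), (array([318., 174.]), 0.77, array([509.8, -82.9,  30. ])), (array([321., 135.]), 0.71, array([562.1, -86.9,  30. ])), (array([321., 138.]), 0.62, array([558.1, -87.4,  30. ]))]
jar_a [(array([321., 211.]), 0.97, array([455.5, -87.2,  30. ])), (array([ 85., 266.]), 0.97, array([368.4, 266.9,  30. ])), (array([323., 141.]), 0.89, array([554.5, -89.3,  30. ])), (array([ 28., 270.]), 0.7, array([361.3, 355.3,  30. ])), (array([324., 181.]), 0.65, array([498.7, -90.7,  30. ]))]
jar_a [(array([321., 211.]), 0.97, array([446. , -87.2,   0. ])), (array([ 85., 266.]), 0.97, array([353.3, 289.2,   0. ])), (array([323., 141.]), 0.89, array([551.2, -89.4,   0. ])), (array([ 28., 270.]), 0.7, array([345.8, 383.1,   0. ])), (array([324., 181.]), 0.65, array([491.9, -91. ,   0. ]))]
grip_bar [(array([578., 237.]), 0.87, array([ 503.5, -289.2,  250. ]))]
flap_hinge [(array([401., 193.]), 0.64, array([ 505.1, -179.1,  120. ]))]
ring [303 1
[... 569 characters left out ...]
an [598.9   4.6 114.3] mid [599.    4.8 112.8] ext [7.5 7.8 7.1]
wall/post [244 261   7   8] 42 mean [412.    4.6 113.4] mid [411.6   4.6 112.4] ext [7.4 7.  6.4]
plinth [249 103 139 140] 15254 mean [514.4 -82.1  29.6] mid [505.8 -82.9  29.7] ext [198.5 182.9   7.6]
bar [511 143  99 175] 4675 mean [ 511.2 -281.3  251.7] mid [ 504.9 -276.4  243.3] ext [140.7  35.1  36.1]
bar 3039 [[ 443.4 -290.6  252.8]
 [ 514.9 -284.4  259. ]
 [ 572.5 -281.6  261.3]]
430 372 [ 450.  -284.1  258.6] 261.30790252747215
460 583 [ 475.2 -284.5  258.9] 261.5928964415636
490 690 [ 505.6 -284.3  259. ] 261.7447010592043
520 752 [ 535.4 -284.5  259. ] 262.0941826621963
550 642 [ 562.6 -284.7  259.2] 262.3217333018092
```

View pics/w7.png

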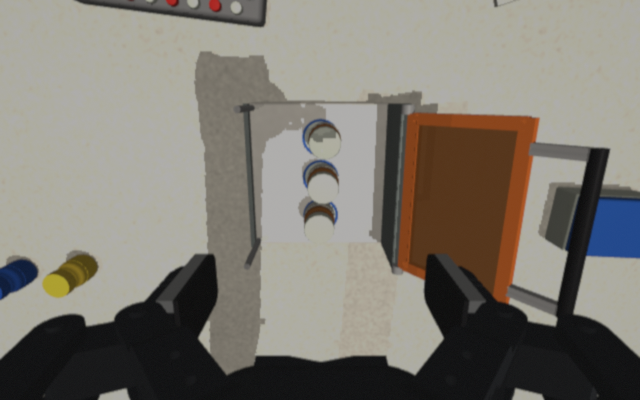

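Picture: three jars stand in one row at (324,139), (323,184) and (319,226), each within about 5 mm of its mark. The bar runs from (598,155) to (570,305). Bar centre is about (505,-288,254), which matches hinge geometry (y -180.5+172·cos 2.25 = -288.6, z 253.8). Moving above it.

Request:
{"fn": "servo_tool", "kwargs": {"motion": [{"x": -3.3,"y": 20.3,"z": 0,"wx": 0,"wy": 0,"wz": 0,"hand": 1},{"x": -3.3,"y": 20.3,"z": 0,"wx": 0,"wy": 0,"wz": 0,"hand": 1},{"x": -3.3,"y": 20.3,"z": 0,"wx": 0,"wy": 0,"wz": 0,"hand": 1},{"x": -3.3,"y": 20.3,"z": 0,"wx": 0,"wy": 0,"wz": 0,"hand": 1},{"x": -3.3,"y": 20.3,"z": 0,"wx": 0,"wy": 0,"wz": 0,"hand": 1},{"x": -3.3,"y": 20.3,"z": 0,"wx": 0,"wy": 0,"wz": 0,"hand": 1},{"x": -3.3,"y": 20.3,"z": 0,"wx": 0,"wy": 0,"wz": 0,"hand": 1},{"x": -3.3,"y": 20.3,"z": 0,"wx": 0,"wy": 0,"wz": 0,"hand": 1}]}}

```text
t: 17.6
tool_pos: [506.6, -286.2, 332.0]
ee_rot: [-3.141, -0.001, 0.003]
ft_force: [0.4, 0.0, -0.7]
gripper_width: 1.0
grip_force: 0.0
```

```bash
cat > bar.py <<'E'
from h import *
np.set_printoptions(precision=1,suppress=True)
s=manip.sense(); t=np.array(s["tool_pos"]); print(s["t"],t,s["ee_rot"],s["qpos"],abs(s["dq"]).max())
p,d,k=shot("wrist"); save("w8",p); X=cloud(d,k)
m=(d>0)&(X[...,2]>235)&(X[...,2]<275)&(abs(X[...,0]-505)<58)&(X[...,1]<-265)&(X[...,1]>-310)
A=X[m]; print("bar",m.sum(),np.percentile(A,[2,50,98],axis=0))
print([(r["pixel"],r["conf"],at_z(k,r["pixel"],254)) for r in manip.mark_of("grip_bar","wrist")])
w=(d>0)&(X[...,2]>108)&(X[...,2]<118)&(abs(X[...,0]-505)<100)&(X[...,1]>-20)&(X[...,1]<20)
if w.sum()>5: print("posts",w.sum(),np.median(X[w],0))
E
python3 bar.py
```

```text
17.6 [ 506.6 -286.2  332. ] [-3.1 -0.   0. ] [ 0.9  0.2 -0.5  1.4  0.1  1.6 -1.2] 0.005435779999128332
bar 2400 [[ 449.5 -294.   254.8]
 [ 509.7 -288.2  258.8]
 [ 561.  -282.5  260.7]]
[([321.2, 201.6], 0.91, array([ 502.5, -288. ,  254. ])), ([456.2, 195.0], 0.55, array([ 507.9, -389.9,  254. ]))]
posts 147 [596.5   2.9 114.1]
```

Request:
{"fn": "servo_tool", "kwargs": {"motion": [{"x": 0,"y": 0.2,"z": 4,"wx": 0,"wy": 0,"wz": 0,"hand": 1},{"x": 0,"y": 0.2,"z": 7,"wx": 0,"wy": 0,"wz": 0,"hand": 1},{"x": 0,"y": 0.2,"z": 9.5,"wx": 0,"wy": 0,"wz": 0,"hand": 1},{"x": 0,"y": 0.2,"z": 9.5,"wx": 0,"wy": 0,"wz": 0,"hand": 0.8},{"x": 0,"y": 0.2,"z": 9.5,"wx": 0,"wy": 0,"wz": 0,"hand": 0.6},{"x": 0,"y": 0.2,"z": 9.5,"wx": 0,"wy": 0,"wz": 0,"hand": 0.4},{"x": 0,"y": 0.2,"z": 9.5,"wx": 0,"wy": 0,"wz": 0,"hand": 0.2},{"x": 0,"y": 0.2,"z": 9.5,"wx": 0,"wy": 0,"wz": 0,"hand": 0},{"x": 0,"y": 0.2,"z": 9.5,"wx": 0,"wy": 0,"wz": 0,"hand": 0},{"x": 0,"y": 0.2,"z": 9.5,"wx": 0,"wy": 0,"wz": 0,"hand": 0},{"x": 0,"y": 0.2,"z": 9.5,"wx": 0,"wy": 0,"wz": 0,"hand": 0}]}}

```text
t: 18.8
tool_pos: [505.8, -290.7, 236.6]
ee_rot: [3.141, 0.0, -0.0]
ft_force: [0.3, -0.0, 0.4]
gripper_width: -0.001
grip_force: 0.0
```

```bash
python3 - <<'E'
from h import *
s=manip.sense();print(s["tool_pos"],s["ft_force"],s["gripper_width"],s["grip_force"])
a=np.linspace(0,1,25)[1:]; a=a*a*(3-2*a)
for th in 2.25+(1.571-2.25)*a: print(round(-17.2*(np.cos(th)-np.cos(2.25)),2),round(-17.2*(np.sin(th)-np.sin(2.25)),2),end=" | ")
E
```

```text
[ 505.76061304 -290.69324075  236.64607407] [ 0.26094535 -0.00644834  0.39085152] -0.001169011457857539 0.0
-0.05 -0.04 | -0.18 -0.14 | -0.39 -0.31 | -0.69 -0.53 | -1.05 -0.78 | -1.48 -1.07 | -1.97 -1.37 | -2.51 -1.69 | -3.1 -2.0 | -3.73 -2.3 | -4.39 -2.58 | -5.07 -2.83 | -5.76 -3.06 | -6.46 -3.26 | -7.13 -3.42 | -7.79 -3.55 | -8.41 -3.65 | -8.98 -3.72 | -9.49 -3.77 | -9.94 -3.8 | -10.3 -3.81 | -10.57 -3.82 | -10.74 -3.82 | -10.8 -3.82 |
```

The fingers closed fully with no grip force, so the bar isn't held. Looking.

```bash
python3 - <<'E'
from h import *
a,_,_=shot("wrist"); b,_,_=shot("scene")
save("miss",np.vstack([cv2.resize(a[80:400,120:560],(440,320)),cv2.resize(b[90:210,230:395],(440,280))]))
E
```

```text
(no output)
```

View pics/miss.png

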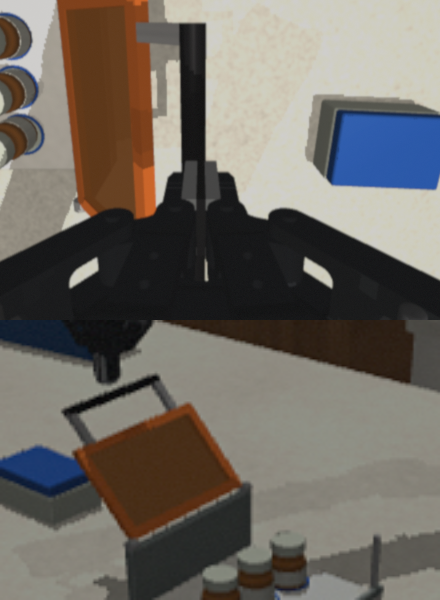

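```bash
python3 - <<'E'
from h import *
np.set_printoptions(precision=1,suppress=True)
p,d,k=shot("wrist"); X=cloud(d,k)
print(manip.sense()["tool_pos"])
for u0,v0 in((312,110),(312,150),(312,190),(312,225),(312,245),(320,270),(320,300),(325,250),(306,250),(315,260)):
    print((u0,v0),X[v0,u0],p[v0,u0])
p,d,k=shot("scene"); X=cloud(d,k)
M=np.array(k["camera_from_world"])
for P in ((505.8,-290.7,236.6),(505,-288,254),(440,-288,254),(570,-288,254),(505,-290,290)):
    c=M@np.array([*P,1]); u,v=k["fx"]*c[0]/c[2]+k["cx"],k["fy"]*c[1]/c[2]+k["cy"]; print(P,u,v,X[int(v),int(u)],p[int(v),int(u)])
E
```

```text
[ 505.7 -290.7  236.6]
(312, 110) [ 571.1 -288.2  260. ] [48 47 46]
(312, 150) [ 554.1 -288.   260.1] [38 37 36]
(312, 190) [ 535.9 -287.9  259.4] [23 23 23]
(312, 225) [ 519.  -287.8  259.4] [21 21 22]
(312, 245) [ 517.2 -288.2  278.7] [70 69 69]
(320, 270) [ 517.6 -291.6  302. ] [21 21 21]
(320, 300) [ 509.3 -291.6  307.7] [31 31 30]
(325, 250) [ 517.5 -293.6  284.6] [64 64 64]
(306, 250) [ 517.4 -286.   284.3] [70 70 69]
(315, 260) [ 517.4 -289.7  293.5] [68 68 67]
(505.8, -290.7, 236.6) 270.30579855025877 127.16601043052029 [ 139.1 -676.9    3.1] [145 144 133]
(505, -288, 254) 270.7533430416716 121.79760706308232 [ 513.3 -282.2  260.8] [53 52 48]
(440, -288, 254) 285.99038516077843 115.01699545965968 [ 450.1 -282.3  258.8] [12 10 13]
(570, -288, 254) 254.51221801892916 129.0250439843042 [ 572.5 -287.3  255.1] [16 15 17]
(505, -290, 290) 269.40556583119417 109.97144013763369 [ 513.9 -282.1  297.7] [43 43 43]
```

```bash
python3 - <<'E'
from h import *
np.set_printoptions(precision=1,suppress=True)
for c in("scene","side"):
    p,d,k=shot(c); X=cloud(d,k)
    m=(d>0)&(abs(X[...,0]-506)<14)&(abs(X[...,1]+290)<22)&(X[...,2]>225)&(X[...,2]<340)
    A=X[m]; h,e=np.histogram(A[:,2],bins=np.arange(225,345,5)); print(c,list(zip(e.astype(int),h)))
    for v in range(95,132,3) if c=="scene" else []: print(v,X[v,269],p[v,269])
E
```

```text
scene [(np.int64(225), np.int64(0)), (np.int64(230), np.int64(0)), (np.int64(235), np.int64(0)), (np.int64(240), np.int64(0)), (np.int64(245), np.int64(1)), (np.int64(250), np.int64(6)), (np.int64(255), np.int64(18)), (np.int64(260), np.int64(4)), (np.int64(265), np.int64(0)), (np.int64(270), np.int64(5)), (np.int64(275), np.int64(10)), (np.int64(280), np.int64(14)), (np.int64(285), np.int64(18)), (np.int64(290), np.int64(16)), (np.int64(295), np.int64(17)), (np.int64(300), np.int64(18)), (np.int64(305), np.int64(12)), (np.int64(310), np.int64(11)), (np.int64(315), np.int64(20)), (np.int64(320), np.int64(25)), (np.int64(325), np.int64(14)), (np.int64(330), np.int64(17)), (np.int64(335), np.int64(17))]
95 [ 518.8 -272.8  342.6] [19 18 22]
98 [ 517.1 -275.4  332.8] [18 19 21]
101 [ 517.7 -275.7  324.2] [17 13 15]
104 [ 514.5 -279.9  313.3] [13 18 15]
107 [ 511.7 -283.7  302.6] [39 41 40]
110 [ 513.8 -282.5  294.5] [47 49 48]
113 [ 514.1 -283.1  285.4] [50 51 51]
116 [ 516.1 -281.9  277.2] [48 47 48]
119 [  77.3 -744.2    0.7] [148 149 137]
122 [ 516.2 -283.7  258.3] [2 6 5]
125 [ 122.9 -699.     0.5] [63 63 58]
128 [ 149.8 -672.     3.6] [144 143 133]
131 [ 167.5 -654.7    1.3] [143 142 132]
side [(np.int64(225), np.int64(0)), (np.int64(230), np.int64(0)), (np.int64(235), np.int64(0)), (np.int64(240), np.int64(0)), (np.int64(245), np.int64(3)), (np.int64(250), np.int64(19)), (np.int64(255), np.int64(20)), (np.int64(260), np.int64(2)), (np.int64(265), np.int64(6)), (np.int64(270), np.int64(6)), (np.int64(275), np.int64(10)), (np.int64(280), np.int64(12)), (np.int64(285), np.int64(12)), (np.int64(290), np.int64(11)), (np.int64(295), np.int64(6)), (np.int64(300), np.int64(0)), (np.int64(305), np.int64(1)), (np.int64(310), np.int64(1)), (np.int64(315), np.int64(2)), (np.int64(320), np.int64(3)), (np.int64(325), np.int64(2)), (np.int64(330), np.int64(5)), (np.int64(335), np.int64(10))]
```

Both images show it: the real fingertips are at z≈272 while the state reports 236.6. The reported TCP is about 35 mm too deep. This means the jars were held by their caps, which also explains the 0.415 opening. The fingers shut just above the bar, and nothing moved. I'll open, go 36 mm lower, and close again.

Request:
{"fn": "servo_tool", "kwargs": {"motion": [{"x": 0,"y": -0.2,"z": 0,"wx": 0,"wy": 0,"wz": 0,"hand": 1},{"x": 0,"y": -0.2,"z": 0,"wx": 0,"wy": 0,"wz": 0,"hand": 1},{"x": 0,"y": -0.2,"z": 0,"wx": 0,"wy": 0,"wz": 0,"hand": 1},{"x": 0,"y": -0.2,"z": 0,"wx": 0,"wy": 0,"wz": 0,"hand": 1},{"x": 0,"y": -0.2,"z": 0,"wx": 0,"wy": 0,"wz": 0,"hand": 1},{"x": 0,"y": -0.2,"z": 0,"wx": 0,"wy": 0,"wz": 0,"hand": 1}]}}

```text
t: 19.7
tool_pos: [505.8, -288.7, 236.6]
ee_rot: [3.141, -0.0, -0.0]
ft_force: [0.1, 1.1, -0.2]
gripper_width: 0.99
grip_force: 0.0
```

Request:
{"fn": "servo_tool", "kwargs": {"motion": [{"x": 0,"y": 0,"z": 1.5,"wx": 0,"wy": 0,"wz": 0,"hand": 1},{"x": 0,"y": 0,"z": 3.6,"wx": 0,"wy": 0,"wz": 0,"hand": 1},{"x": 0,"y": 0,"z": 3.6,"wx": 0,"wy": 0,"wz": 0,"hand": 1},{"x": 0,"y": 0,"z": 3.6,"wx": 0,"wy": 0,"wz": 0,"hand": 1}]}}

```text
t: 20.1
tool_pos: [505.3, -288.5, 199.9]
ee_rot: [-3.141, 0.001, -0.0]
ft_force: [0.9, 0.2, -0.3]
gripper_width: 1.001
grip_force: 0.0
```

Request:
{"fn": "servo_tool", "kwargs": {"motion": [{"x": 0,"y": 0,"z": 0,"wx": 0,"wy": 0,"wz": 0,"hand": 0.7},{"x": 0,"y": 0,"z": 0,"wx": 0,"wy": 0,"wz": 0,"hand": 0.4},{"x": 0,"y": 0,"z": 0,"wx": 0,"wy": 0,"wz": 0,"hand": 0.25},{"x": 0,"y": 0,"z": 0,"wx": 0,"wy": 0,"wz": 0,"hand": 0.15},{"x": 0,"y": 0,"z": 0,"wx": 0,"wy": 0,"wz": 0,"hand": 0},{"x": 0,"y": 0,"z": 0,"wx": 0,"wy": 0,"wz": 0,"hand": 0},{"x": 0,"y": 0,"z": 0,"wx": 0,"wy": 0,"wz": 0,"hand": 0},{"x": 0,"y": 0,"z": 0,"wx": 0,"wy": 0,"wz": 0,"hand": 0}]}}

```text
t: 20.9
tool_pos: [505.9, -287.1, 201.0]
ee_rot: [-3.14, 0.0, 0.001]
ft_force: [-2.3, 4.7, 4.4]
gripper_width: 0.114
grip_force: 58.7
```

Gripped (width 0.11, 59 N). First half of the arc, slowly:

Request:
{"fn": "servo_tool", "kwargs": {"motion": [{"x": 0,"y": -0.05,"z": -0.04,"wx": 0,"wy": 0,"wz": 0,"hand": 0},{"x": 0,"y": -0.18,"z": -0.14,"wx": 0,"wy": 0,"wz": 0,"hand": 0},{"x": 0,"y": -0.39,"z": -0.31,"wx": 0,"wy": 0,"wz": 0,"hand": 0},{"x": 0,"y": -0.69,"z": -0.53,"wx": 0,"wy": 0,"wz": 0,"hand": 0},{"x": 0,"y": -1.05,"z": -0.78,"wx": 0,"wy": 0,"wz": 0,"hand": 0},{"x": 0,"y": -1.48,"z": -1.07,"wx": 0,"wy": 0,"wz": 0,"hand": 0},{"x": 0,"y": -1.97,"z": -1.37,"wx": 0,"wy": 0,"wz": 0,"hand": 0},{"x": 0,"y": -2.51,"z": -1.69,"wx": 0,"wy": 0,"wz": 0,"hand": 0},{"x": 0,"y": -3.1,"z": -2.0,"wx": 0,"wy": 0,"wz": 0,"hand": 0},{"x": 0,"y": -3.73,"z": -2.3,"wx": 0,"wy": 0,"wz": 0,"hand": 0},{"x": 0,"y": -4.39,"z": -2.58,"wx": 0,"wy": 0,"wz": 0,"hand": 0},{"x": 0,"y": -5.07,"z": -2.83,"wx": 0,"wy": 0,"wz": 0,"hand": 0}]}}

```text
t: 22.1
tool_pos: [505.9, -238.6, 230.0]
ee_rot: [3.139, -0.001, -0.001]
ft_force: [3.1, -3.1, -1.3]
gripper_width: 0.114
grip_force: 58.4
```

Request:
{"fn": "servo_tool", "kwargs": {"motion": [{"x": 0,"y": -0.69,"z": -0.23,"wx": 0,"wy": 0,"wz": 0,"hand": 0},{"x": 0,"y": -1.39,"z": -0.43,"wx": 0,"wy": 0,"wz": 0,"hand": 0},{"x": 0,"y": -2.06,"z": -0.59,"wx": 0,"wy": 0,"wz": 0,"hand": 0},{"x": 0,"y": -2.72,"z": -0.72,"wx": 0,"wy": 0,"wz": 0,"hand": 0},{"x": 0,"y": -3.34,"z": -0.82,"wx": 0,"wy": 0,"wz": 0,"hand": 0},{"x": 0,"y": -3.91,"z": -0.89,"wx": 0,"wy": 0,"wz": 0,"hand": 0},{"x": 0,"y": -4.42,"z": -0.94,"wx": 0,"wy": 0,"wz": 0,"hand": 0},{"x": 0,"y": -4.87,"z": -0.97,"wx": 0,"wy": 0,"wz": 0,"hand": 0},{"x": 0,"y": -5.23,"z": -0.98,"wx": 0,"wy": 0,"wz": 0,"hand": 0},{"x": 0,"y": -5.5,"z": -0.99,"wx": 0,"wy": 0,"wz": 0,"hand": 0},{"x": 0,"y": -5.62,"z": -0.99,"wx": 0,"wy": 0,"wz": 0,"hand": 0},{"x": 0,"y": -5.65,"z": -0.99,"wx": 0,"wy": 0,"wz": 0,"hand": 0}]}}

```text
t: 23.3
tool_pos: [506.0, -181.5, 240.3]
ee_rot: [3.14, -0.001, -0.0]
ft_force: [-0.9, -3.6, 7.0]
gripper_width: 0.116
grip_force: 62.6
```

Request:
{"fn": "servo_tool", "kwargs": {"motion": [{"x": 0,"y": 0,"z": 0,"wx": 0,"wy": 0,"wz": 0,"hand": 0},{"x": 0,"y": 0,"z": 0,"wx": 0,"wy": 0,"wz": 0,"hand": 0},{"x": 0,"y": 0,"z": 0,"wx": 0,"wy": 0,"wz": 0,"hand": 0},{"x": 0,"y": 0,"z": 0,"wx": 0,"wy": 0,"wz": 0,"hand": 0},{"x": 0,"y": 0,"z": 0,"wx": 0,"wy": 0,"wz": 0,"hand": 0},{"x": 0,"y": 0,"z": 0,"wx": 0,"wy": 0,"wz": 0,"hand": 0}]}}

```text
t: 23.9
tool_pos: [506.0, -181.5, 240.3]
ee_rot: [3.14, -0.001, -0.0]
ft_force: [-1.5, -2.7, 8.4]
gripper_width: 0.116
grip_force: 62.6
```

```bash
python3 - <<'E'
from h import *
np.set_printoptions(precision=2,suppress=True)
s=manip.sense();print(s["t"],s["tool_pos"],s["ft_force"],s["gripper_width"],s["grip_force"],abs(s["dq"]).max())
p,d,k=shot("scene"); q,e,kw=shot("wrist")
save("fin",np.vstack([cv2.resize(p[70:250,220:400],(500,300)),cv2.resize(q,(500,300))]))
for n,p,d,k in(("scene",p,d,k),("wrist",q,e,kw)):
    X=cloud(d,k); hsv=cv2.cvtColor(p,cv2.COLOR_RGB2HSV)
    m=(d>0)&(hsv[...,0]<18)&(hsv[...,1]>120)&(abs(X[...,0]-505)<90)&(X[...,2]>130)&(X[...,2]<250)&(abs(X[...,1]+180)<60)
    A=X[m]
    if len(A)>30: f=np.polyfit(A[:,2],A[:,1],1); print(n,len(A),"slope dy/dz",f[0],"angle",np.pi/2-np.arctan(f[0]),"y range",np.percentile(A[:,1],[2,50,98]))
    for nm,x0 in(("m0",450),("m1",505),("m2",560)):
        c=(d>0)&(abs(X[...,2]-96)<4)&(abs(X[...,0]-x0)<26)&(abs(X[...,1]+87)<35)
        if c.sum()>10: print(n,nm,c.sum(),X[c].mean(0))
E
```

```text
23.9 [ 505.97 -181.52  240.32] [-1.53 -2.69  8.38] 0.11629951278413718 62.62127637863159 0.0032278083423518066
scene 1659 slope dy/dz -0.011572150176542229 angle 1.5823679604527554 y range [-180.87 -176.7  -172.69]
scene m0 81 [452.05 -80.74  96.25]
scene m1 85 [504.74 -85.54  96.62]
scene m2 90 [559.94 -87.43  96.48]
wrist 773 slope dy/dz 0.02356473577673522 angle 1.5472359513727174 y range [-185.65 -181.96 -178.26]
wrist m0 1131 [453.36 -84.82  95.66]
wrist m1 1265 [505.51 -89.78  95.8 ]
wrist m2 1434 [560.11 -91.84  95.9 ]
```

View pics/fin.png

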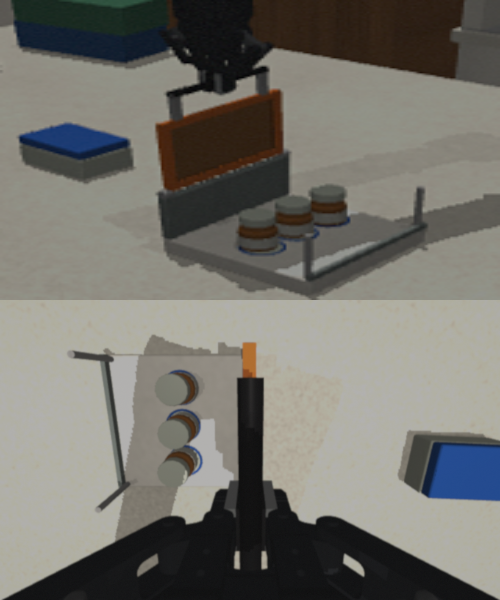

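The flap stands upright (about 1.55–1.58 rad from the two views), gripped at 62 N and motionless. The three jars stand in a row, untouched.

```bash
python3 -c "
from plant import manip; print(manip.hand_in())"
```

```text
the job is handed in; nothing more can be done
None
```

I handed the job in at about 24 s: both loose jars stand on the free marks beside jar_c (all within about 5 mm of centre by camera), and the gripper holds the flap still within about 0.03 rad of straight up; the judge returned no verdict.

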